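# Lower the bench press onto a pile of pasted boards and lock it

## Robot

A 6-joint arm with a two-finger parallel gripper is mounted at the origin on the work surface. World frame = base frame: x ahead of the robot, y to its left, z up, the work surface at z = 0. Lengths are in m, angles in rad, forces in N, time in s.
With the tool pointing down it reaches from about 0.25 to 0.8 m from the base axis. Payload 3.9 kg.
Tool frame: the origin (TCP) lies at the very end of the fingers, on their centre line; the grasp point (between the pads) lies 19 mm behind it; z points along the fingers, y is the line along which they close (so a half turn about z gives the same grasp; the last joint's range is limited). The gripper opens to 85 mm and grips with 20 to 120 N. Pads are 22 mm wide; open, the fingers measure 114 mm over their backs; the gripper's body (76 mm by 85 mm) begins 54 mm behind the grasp point. The pads swing forward as they close: fully open they stand 13 mm farther back than shut.
Start: joints at [-1.27, 0.26, -0.138, 1.173, 0, 1.571], TCP at [0.156, -0.501, 0.231] pointing down, gripper open.
Joint ranges: [-2.78, 2.78], [-0.83, 1.72], [-1.28, 1.37], [-1.9, 2.12], [-1.57, 1.48], [-3.14, 3.14]. Speed limits (rad/s): [2.57, 2.57, 3.14, 3.14, 3.14, 3.14].

## Interface

Orientations are given as a rotation vector (axis times angle).
In Python, from workcell import env gives the robot as it stands. Calls block until the motion is done:
- env.move_pose(position, orientation): joint-space move of the TCP to a pose.
- env.movel(position, v=0.15, attitude=None, contact_N=None): straight line of the TCP; attitude=None keeps the orientation; v is the mean speed in m/s. With contact_N (N) it stops when the force on the tool has changed by that much, and returns True; else False.
- env.move_joints(angles): joint-space move.
- env.let_go() and env.clamp(): open the fingers fully, or close them until they stop; the grip force is fixed at half the most.
- env.pause(seconds).
- env.solve_ik(position, orientation): joint angles nearest the present ones, or None.
- env.get_obs(): the state.
- env.camera(name): name is "scene" or "top" or "wrist"; returns a dict with "color" (480x640x3 uint8, red, green, blue), "camera_matrix" (3x3 intrinsics, pixels), "eye" and "attitude" of the camera in the world; the wrist camera has in their place "mount" (4x4, takes a point from camera to tool coordinates, whose origin is the TCP and whose axes are the flange's). Camera axes: x right, y down, z forward; pixel columns grow to the right and rows downward; lengths in m; the calibration is good to about 2 mm. The wrist camera is an equidistant fisheye: a pixel r from the principal point sees the ray r / f radians off the axis. A picture is of the moment at which its call begins: read the wrist's pose just before it. There is no depth.
A pose or a line that the arm cannot do raises env.IKError and nothing moves.
- env.sign_off(): hands the job in; it is judged then, once.
The state is a dict: "time": time; "joints": joint angles; "qvel": joint speeds; "joint_efforts": joint torques, N m; "position": TCP position; "tool_rot": TCP orientation; "force": force on the tool from outside, world axes, zero at the start; "moment": the same for the moment, N m; "finger_gap": opening from 0.0 (shut) to 1.0 (fully open); "grip_force": force on a finger pad.
Only numpy, scipy, OpenCV 4.12 (cv2) and the standard library are available. Lean on these libraries where they do the work, as an engineer would, in place of code of your own. Each camera call takes 0.05 s, during which the arm holds its last target. There are 200 camera calls.

## Task

Bring the bench press down on the pile of freshly pasted boards: break its tight wing handle loose, turn it free, and, keeping hold of it because the platen then falls, lower the platen gently until you feel it rest lightly on the pile. Then twist the handle back to lock the platen there and let go; do not drop or ram the platen onto the boards, and leave the things lying around the press alone.

Things in the scene. Friction and masses are not known exactly. Their poses are not given: they have to be found in the camera images.
- press: quick-action bench press, bolted down: a grey bed 190 x 300 x 30 mm, two steel columns 115 mm either side of the middle, and across them a grey crosshead 48 mm wide, 288 mm long, whose round central boss (68 mm across) has its top 196 mm above the bench. Origin: centre of the bed's underside, on the bench; its y axis runs along the crosshead, z up
- handle (a joint): turn of the wing handle about the vertical spindle, rad: 0 = fully locked, wings in line with the crosshead (there is a stop); it grows counter-clockwise seen from above to a stop at 1.45. Sprung shoes in the crosshead grip the spindle below about 0.55: there turning takes up to about 0.9 N m and the spindle cannot slide; above about 0.6 it turns almost freely and the spindle slides. It starts locked, between 0 and 0.12
- ram (a joint): how far the spindle with platen and handle has come down, m: 0 = raised fully (platen's underside 122 mm above the bench), at most 0.085. When the handle is free, the spindle (0.8 kg together with platen and handle) falls unless held, for the slide's drag is only about 1 N; when locked it stays where it is, up to about 35 N. It starts raised, between 0 and 0.012
- handle_grip (a point): middle of the black wing handle on top of the spindle: a bar with rounded ends 104 mm long (its y axis), 32 mm thick (its x axis, the way to grip it) and 30 mm tall, flat-sided, this point at its centre, on the spindle's axis. It lies 188 mm above the platen's underside, and comes down with the spindle. Nothing but the thin spindle is below it down to the crosshead's boss
- platen: aluminium pressing plate 100 x 130 x 12 mm under the crosshead, moving up and down with the spindle but not turning; origin: centre of its underside
- pile: pile of pasted greyboards, about 126 x 160 mm, between two plywood boards, standing on the bed centrally under the platen. Origin: centre of its underside, 30 mm above the bench. Its height differs from job to job, from about 27 to 64 mm, and is not known. The pile is a little springy: it gives about 1 mm for every 4 N
- ink_tin: round copper-coloured ink tin with a steel lid, 84 mm across, 75 mm tall, standing beside the press; origin: centre of its underside
- paste_brush: paste brush lying on the bench beside the press; origin at its underside
- brayer: hand roller: black rubber roller 100 mm long with a wooden handle, lying beyond the press; origin at its underside

How it is judged:
By the outcome, as a careful person would: the job done as asked, in the order asked, and still so for the second after the job is handed in, with the robot touching nothing.
It also fails if it takes over 42 s, if anything falls off the work surface, if the arm or the gripper's body presses on something with over 40 N, if the wrist force passes 120 N, or if a joint passes its speed limit or range.

## Working session

There is one attempt and no reset: what is moved stays moved. The work goes in short steps, each a Python script; the robot and the scene stay as the last script left them, time stands still between calls to the robot, and variables do not carry over. Pictures are saved under pics/ and viewed, at most 10 in all, crops included, and the job is handed in when it is done.

```bash
ls; mkdir -p pics; python3 - <<'E'
from workcell import env
import cv2,numpy as np
for n in("top","scene"):
    c=env.camera(n); cv2.imwrite(f"pics/{n}0.png",c["color"][:,:,::-1]); print(n,c["camera_matrix"],c["eye"],c["attitude"])
o=env.get_obs();print(o["time"],o["tool_rot"],o["force"],o["finger_gap"])
E
```

```text
pics
top [[445.54013899   0.         316.43686024]
 [  0.         445.54013899 238.93873215]
 [  0.           0.           1.        ]] [0.54747022 0.05184238 1.1620112 ] [-2.15675369  2.19222216 -0.06389392]
scene [[554.75772288   0.         320.7045722 ]
 [  0.         554.75772288 238.90082846]
 [  0.           0.           1.        ]] [ 1.22546443 -0.38010594  1.04993788] [-2.22105918 -1.06517649  0.41771736]
0.1 [-3.10437128e+00 -4.70444153e-01  4.61722725e-04] [ 0.96599667 -0.15552688  0.15389996] 0.996176655922583
```

View pics/top0.png

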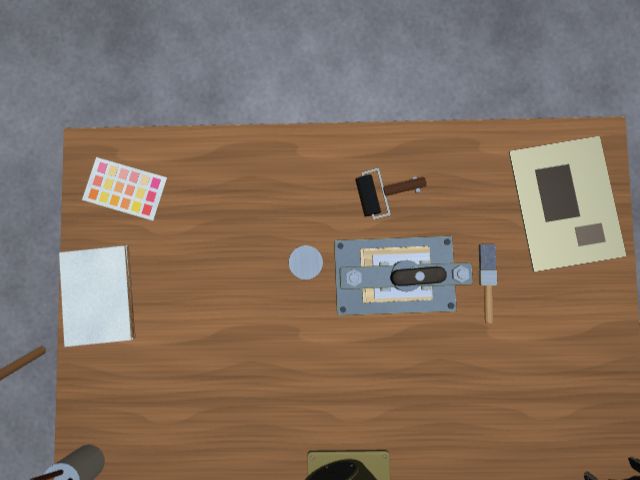

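View pics/scene0.png

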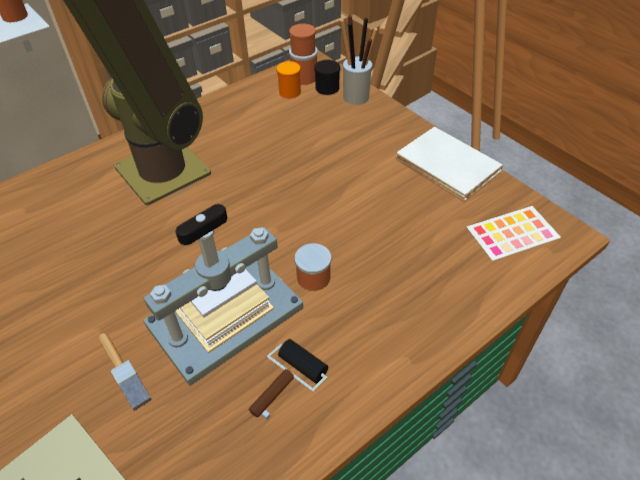

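The top view shows the handle at about (419,275), the crosshead nuts at (354,277) and (461,273), the tin at (306,262) and the brush at (488,285). In the scene view the handle is at about (202,224). Next I'll measure the handle from both views.

```bash
cat > h.py <<'E'
import numpy as np,cv2
from scipy.spatial.transform import Rotation as R
def ray(c,uv):
    d=np.linalg.inv(c["camera_matrix"])@[uv[0],uv[1],1.]
    d=R.from_rotvec(c["attitude"]).apply(d); return np.array(c["eye"]),d/np.linalg.norm(d)
def onz(c,uv,z):
    e,d=ray(c,uv); return e+d*(z-e[2])/d[2]
def blob(img,box,thr=60):
    x0,y0,x1,y1=box; m=(img[y0:y1,x0:x1].max(2)<thr).astype(np.uint8)
    n,l,s,_=cv2.connectedComponentsWithStats(m); i=1+np.argmax(s[1:,4])
    ct=max(cv2.findContours((l==i).astype(np.uint8),0,2)[0],key=cv2.contourArea)
    r=cv2.minAreaRect(ct); b=cv2.boxPoints(r)+[x0,y0]
    return np.array(r[0])+[x0,y0],b,s[i]
E
python3 - <<'E'
from h import *
from workcell import env
t=env.camera("top");s=env.camera("scene")
ct,bt,_=blob(t["color"],(380,258,455,295)); cs,bs,_=blob(s["color"],(165,195,235,250))
print(ct,bt,cs,bs)
e1,d1=ray(t,ct);e2,d2=ray(s,cs)
k=np.linalg.lstsq(np.c_[d1,-d2],e2-e1,rcond=None)[0]
print("tri",e1+k[0]*d1,e2+k[1]*d2)
p=[onz(t,q,.31)for q in bt];print("handle box",np.round(p,4),[np.linalg.norm(p[i]-p[i-1])for i in range(4)])
ax=lambda a,b:np.degrees(np.arctan2(*(b-a)[:2][::-1]))
a=onz(t,(461,273.5),.19);b=onz(t,(354,277.5),.19);print("nuts",a,b,np.linalg.norm(a-b),ax(a,b))
bc=[onz(t,q,.03)for q in((340.5,245),(450,242),(451,306),(343,309))];print("bed bolts",np.mean(bc,0),ax(bc[1],bc[0]),ax(bc[2],bc[3]))
x,y,z=e1+k[0]*d1
for yaw in(0,180):
  for dz in (.02,-.08):
    print(yaw,env.solve_ik([x,y,z+dz],(R.from_euler("z",yaw,degrees=True)*R.from_euler("x",180,degrees=True)*R.from_euler("z",90,degrees=True)).as_rotvec()))
E
```

```text
[417.56041718 275.75516891] [[389.3545332  269.93163872]
 [444.48171997 265.52146339]
 [445.76630402 281.57869911]
 [390.63911438 285.98887444]] [201.43230438 224.38450813] [[172.16991711 229.34866333]
 [220.05840683 201.27610397]
 [230.69469452 219.42035294]
 [182.80620193 247.49291229]]
tri [ 0.53887968 -0.12614748  0.30460897] [ 0.53901706 -0.12591938  0.30456024]
handle box [[ 0.5508 -0.0719  0.31  ]
 [ 0.5575 -0.1766  0.31  ]
 [ 0.5271 -0.1779  0.31  ]
 [ 0.5204 -0.0735  0.31  ]] [np.float64(0.030462442974224763), np.float64(0.1048838588044453), np.float64(0.03042398140721914), np.float64(0.10459611698053636)]
nuts [ 0.54113823 -0.24369247  0.19      ] [ 0.53609152 -0.01238491  0.19      ] 0.23136260731268915 91.24989198990724
bed bolts [ 0.53804096 -0.12901156  0.03      ] 90.61426776903294 90.76317106838017
0 [-2.29951407e-01  2.91224864e-01  1.46702694e-01  1.42627416e+00
 -4.44089210e-16 -1.80074773e+00]
0 [-2.29951407e-01  3.11594666e-01 -8.24088742e-02  1.17679279e+00
 -4.44089210e-16 -1.80074773e+00]
180 [-2.29951407e-01  2.91224864e-01  1.46702694e-01  1.42627416e+00
  4.44089210e-16  1.34084492e+00]
180 [-2.29951407e-01  3.11594666e-01 -8.24088742e-02  1.17679279e+00
  4.44089210e-16  1.34084492e+00]
```

Both views agree: the handle centre is at (0.539, -0.126, 0.304), 105 x 30 mm, turned about 0.05 rad from the crosshead. I'll hover above it and check with the wrist camera.

```bash
cat >> h.py <<'E'
def ori(yawdeg): return (R.from_euler("z",180+yawdeg,degrees=True)*R.from_euler("x",180,degrees=True)*R.from_euler("z",90,degrees=True)).as_rotvec()
E
python3 - <<'E'
from h import *
from workcell import env
env.move_pose([.30,-.35,.40],ori(3.5))
env.move_pose([.539,-.1265,.375],ori(3.5))
env.pause(.2)
o=env.get_obs();c=env.camera("wrist");cv2.imwrite("pics/w1.png",c["color"][:,:,::-1])
print(o["time"],o["position"],o["joints"],o["force"],o["moment"]);print(c["camera_matrix"],c["mount"])
T=np.eye(4);T[:3,:3]=R.from_rotvec(o["tool_rot"]).as_matrix();T[:3,3]=o["position"]
C=np.linalg.inv(T@c["mount"]);K=np.array(c["camera_matrix"])
for P in([.539,-.1265,.319],[.539,-.0745,.319],[.539,-.1785,.319]):
    q=C@np.r_[P,1];r=np.hypot(q[0],q[1]);th=np.arctan2(r,q[2]);print(K[:2,2]+K[0,0]*th*q[:2]/r)
E
```

```text
2.6917 [ 0.53847017 -0.1277245   0.37539366] [-2.32758992e-01  2.98148507e-01  2.87059974e-01  1.55914512e+00
 -2.34403356e-04  1.27908052e+00] [ 0.69208476 -0.13315281  0.28466104] [-0.00288346 -0.01461957  0.0771136 ]
[[371.64829954   0.         316.32755432]
 [  0.         371.64829954 239.22157818]
 [  0.           0.           1.        ]] [[ 7.28487503e-04 -9.63375561e-01 -2.68154804e-01  6.68775933e-02]
 [ 9.99999716e-01  7.54010046e-04  7.80312298e-06  3.05381155e-05]
 [ 1.94674078e-04 -2.68154733e-01  9.63375836e-01 -1.43489674e-01]
 [ 0.00000000e+00  0.00000000e+00  0.00000000e+00  1.00000000e+00]]
[317.27294851 256.29237035]
[323.11993849 163.87801858]
[312.16761365 335.91427878]
```

View pics/w1.png

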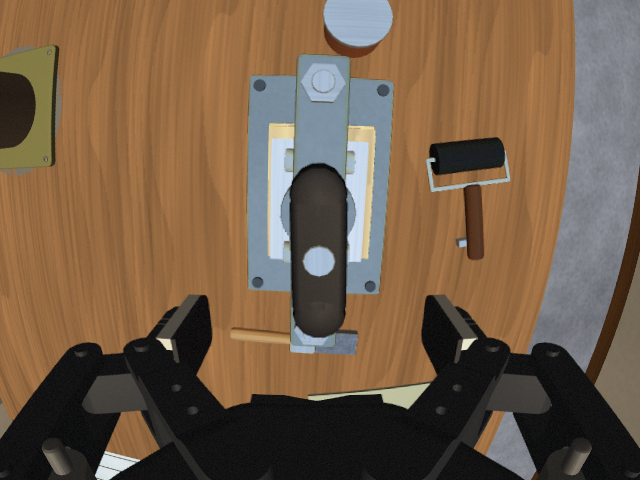

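The cap is at (319,261) against a predicted (317,256), and the bar ends are at rows 163 and 338 against 164 and 336. So the estimate is good to about 2 mm, and the bar lines up with the tool. I'll descend, clamp, then break the handle loose.

```bash
cat >> h.py <<'E'
def rep(env,tag=""):
    o=env.get_obs(); print(tag,round(o["time"],2),np.round(o["position"],4),"q6",round(o["joints"][5],3),"F",np.round(o["force"],2),"M",np.round(o["moment"],2),"gap",round(o["finger_gap"],3),"g",np.round(o["grip_force"],1)); return o
E
python3 - <<'E'
from h import *
from workcell import env
hit=env.movel([.5395,-.1275,.284],v=.08,contact_N=8);rep(env,hit)
if not hit:
    env.clamp();o=rep(env,"clamped")
    q=np.array(o["joints"]);q0=q.copy()
    for d in(.1,.2,.3):
        q=q0.copy();q[5]-=d;env.move_joints(q);o=rep(env,d)
E
```

```text
False 4.03 [ 0.5399 -0.1276  0.2846] q6 1.278 F [ 0.31 -0.82 -0.02] M [ 0.03 -0.06 -0.01] gap 1.0 g 0.0
clamped 4.57 [ 0.5397 -0.1275  0.2843] q6 1.278 F [0.56 0.15 1.57] M [-0.   -0.01  0.08] gap 0.368 g 60.6
0.1 4.82 [ 0.5398 -0.1275  0.2843] q6 1.179 F [ 1.18 -0.85 -0.74] M [-0.02 -0.15  0.28] gap 0.369 g 60.4
0.2 5.07 [ 0.5399 -0.1275  0.2842] q6 1.081 F [ 1.7   0.42 -1.17] M [ 0.04 -0.3   0.34] gap 0.367 g 60.3
0.3 5.32 [ 0.54   -0.1274  0.2841] q6 0.982 F [ 2.94 -0.37 -2.01] M [ 0.1  -0.49  0.24] gap 0.369 g 60.2
```

```bash
python3 - <<'E'
from h import *
from workcell import env
o=rep(env);M=R.from_rotvec(o["tool_rot"]).as_matrix();print(np.round(M,3))
c=env.camera("top");i=c["color"][220:330,320:500,::-1];i=cv2.resize(i,None,fx=4,fy=4);cv2.imwrite("pics/t1.png",i)
c=env.camera("wrist");cv2.imwrite("pics/w2.png",c["color"][:,:,::-1])
E
```

```text
5.32 [ 0.54   -0.1274  0.2841] q6 0.982 F [ 2.94 -0.37 -2.01] M [ 0.1  -0.49  0.24] gap 0.369 g 60.2
[[-0.35   0.937  0.001]
 [ 0.937  0.35   0.   ]
 [-0.     0.001 -1.   ]]
```

View pics/w2.png

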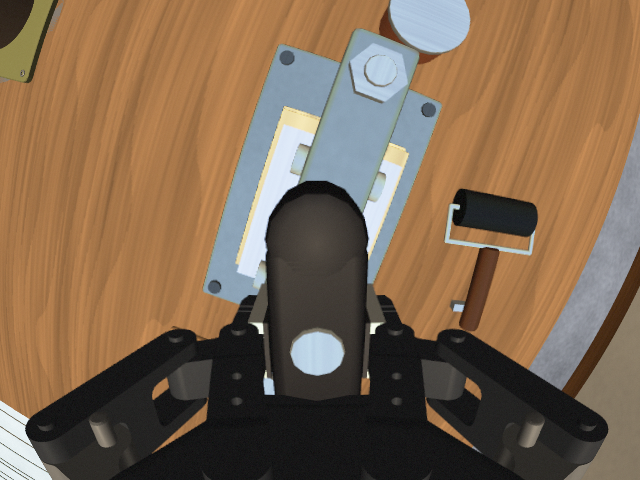

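The handle stays aligned between the fingers while the crosshead appears turned about 0.3 rad, so it is following the gripper counter-clockwise. I'll carry on to about 0.9 rad, watching for the weight to come on.

```bash
python3 - <<'E'
from h import *
from workcell import env
q0=np.array(env.get_obs()["joints"])
for d in(.1,.2,.3,.4,.5,.55):
    q=q0.copy();q[5]-=d;env.move_joints(q);o=rep(env,d)
env.pause(.2);rep(env)
E
```

```text
0.1 5.67 [ 0.5402 -0.1274  0.284 ] q6 0.885 F [ 2.51  1.33 -2.82] M [ 0.09 -0.51  0.03] gap 0.368 g 60.2
0.2 5.92 [ 0.5403 -0.1273  0.2838] q6 0.785 F [ 3.93  0.7  -5.2 ] M [ 0.15 -0.83  0.11] gap 0.366 g 59.9
0.3 6.17 [ 0.5404 -0.1272  0.2835] q6 0.686 F [ 4.98  0.94 -7.15] M [ 0.22 -0.99  0.02] gap 0.367 g 59.8
0.4 6.42 [ 0.5405 -0.1271  0.2835] q6 0.586 F [ 5.4   1.47 -6.65] M [ 0.33 -1.05  0.09] gap 0.369 g 59.9
0.5 6.67 [ 0.5406 -0.127   0.2835] q6 0.486 F [ 5.35  2.69 -6.65] M [ 0.34 -1.06  0.02] gap 0.369 g 59.9
0.55 6.92 [ 0.5406 -0.127   0.2835] q6 0.436 F [ 6.1   1.97 -6.01] M [ 0.33 -1.12  0.04] gap 0.366 g 59.9
 7.12 [ 0.5406 -0.127   0.2835] q6 0.436 F [ 6.18  1.67 -6.93] M [ 0.32 -1.06  0.05] gap 0.368 g 59.9
```

The weight is now on the gripper (Fz about -7 N), so the spindle is free and held. Lower slowly with contact sensing.

```bash
cat >> h.py <<'E'
def fz(env,n=10):
    v=[]
    for _ in range(n): env.pause(.02); v.append(env.get_obs()["force"])
    return np.mean(v,0)
E
python3 - <<'E'
from h import *
from workcell import env
p=np.array(env.get_obs()["position"]);p[0]+=.001
env.movel(p-[0,0,.004],v=.012);f0=fz(env);rep(env,"start");print(f0)
while True:
    z=env.get_obs()["position"][2]
    if z<.208: print("low");break
    hit=env.movel([p[0],p[1],max(z-.02,.207)],v=.012,contact_N=3)
    f=fz(env,6);rep(env,hit);print("mean",f)
    if hit and f[2]-f0[2]>1.5: break
E
```

```text
start 7.84 [ 0.5409 -0.1269  0.2791] q6 0.433 F [ 0.49  1.31 -9.38] M [ 0.21 -0.3  -0.03] gap 0.368 g 60.0
[ 1.13295915  0.66903165 -8.78522013]
True 8.39 [ 0.5407 -0.1267  0.2757] q6 0.432 F [ 4.52 -1.64 -6.19] M [-0.28 -1.27  0.  ] gap 0.369 g 60.3
mean [ 3.66143708 -1.67893681 -6.89856012]
```

That trigger was the sideways load shifting as the slide drag set in: Fz still shows the full weight, and the platen is above any possible pile. Carry on in short segments, judging by Fz.

```bash
python3 - <<'E'
from h import *
from workcell import env
p=np.array(env.get_obs()["position"])
for i in range(30):
    z=env.get_obs()["position"][2]
    if z<.215: print("low");break
    hit=env.movel([.541,-.127,z-(.005 if z>.268 else .003)],v=.015,contact_N=3)
    f=fz(env,4);o=env.get_obs();print(hit,round(o["time"],2),round(o["position"][2],4),np.round(f,1))
    if f[2]>-4.5: break
rep(env)
E
```

```text
False 8.94 0.2703 [ 2.1  0.  -9.4]
False 9.53 0.265 [ 1.5  0.8 -8.9]
True 9.8 0.2619 [ 0.9 -0.8 -6.9]
False 10.21 0.2582 [ 1.6  0.9 -9. ]
False 10.67 0.2549 [ 1.   1.8 -8.8]
True 10.94 0.2517 [ 2.3 -0.7 -7. ]
True 11.26 0.2468 [ 1.3  0.5 -7.2]
False 11.71 0.2432 [ 1.1  1.  -8.9]
True 11.99 0.2408 [ 0.2 -0.4 -2.5]
 11.99 [ 0.5406 -0.1266  0.2408] q6 0.428 F [ 0.13 -1.14 -3.27] M [-0.27 -1.01 -0.02] gap 0.368 g 61.0
```

Fz has risen from about -8 N to about -2.5 N, so the platen rests on the pile with about 5 N. Confirm that, then lock in place.

```bash
python3 - <<'E'
from h import *
from workcell import env
f=fz(env,15);o=rep(env,"hold");print(f)
if f[2]>-6:
    q0=np.array(o["joints"])
    for d in(.15,.3,.45,.6,.7,.8,.85,.88):
        q=q0.copy();q[5]+=d;env.move_joints(q);rep(env,d)
    print(fz(env,10));rep(env)
E
```

```text
hold 12.24 [ 0.5405 -0.1266  0.2404] q6 0.428 F [ 1.56 -0.6   0.05] M [-0.36 -0.94  0.03] gap 0.369 g 61.2
[ 0.62706456 -1.37993323 -0.94494083]
0.15 12.51 [ 0.5405 -0.1267  0.2405] q6 0.575 F [-0.61 -2.16 -0.26] M [-0.12 -0.92 -0.07] gap 0.366 g 61.4
0.3 12.78 [ 0.5404 -0.1268  0.2405] q6 0.723 F [-0.87 -2.16 -0.54] M [-0.2  -1.05 -0.03] gap 0.371 g 61.8
0.45 13.04 [ 0.5402 -0.1269  0.2405] q6 0.873 F [-2.93 -3.5  -0.11] M [-0.23 -1.24  0.12] gap 0.368 g 62.3
0.6 13.31 [ 0.5404 -0.127   0.2405] q6 1.023 F [-4.4  -3.72 -0.64] M [-0.39 -1.25 -0.  ] gap 0.368 g 62.5
0.7 13.56 [ 0.5401 -0.127   0.2405] q6 1.124 F [-3.38 -4.49 -0.61] M [-0.44 -1.43 -0.11] gap 0.368 g 63.0
0.8 13.81 [ 0.5401 -0.1271  0.2405] q6 1.223 F [-4.84 -3.04 -1.35] M [-0.45 -1.51  0.02] gap 0.368 g 63.2
0.85 14.06 [ 0.54   -0.1271  0.2405] q6 1.273 F [-4.57 -3.77 -1.07] M [-0.56 -1.5   0.06] gap 0.368 g 63.4
0.88 14.31 [ 0.54   -0.1271  0.2405] q6 1.304 F [-4.07 -3.47 -1.11] M [-0.56 -1.52 -0.36] gap 0.367 g 63.5
[-5.10286914 -3.67886101 -0.88992037]
 14.47 [ 0.54   -0.1271  0.2405] q6 1.304 F [-4.67 -4.12 -0.5 ] M [-0.59 -1.52 -0.31] gap 0.369 g 63.5
```

```bash
python3 - <<'E'
from h import *
from workcell import env
env.let_go();rep(env,"open");o=env.get_obs();p=np.array(o["position"])
env.movel([p[0],p[1],.36],v=.1);env.move_pose([.42,-.32,.40],ori(3));env.pause(.2);rep(env)
t=env.camera("top");s=env.camera("scene")
i=np.vstack([cv2.resize(t["color"][225:325,320:500],None,fx=3,fy=3),cv2.resize(s["color"][200:300,130:310],None,fx=3,fy=3)])
cv2.imwrite("pics/end.png",i[:,:,::-1])
E
```

```text
open 15.05 [ 0.5405 -0.1264  0.2404] q6 1.308 F [0.34 0.22 0.39] M [-0.04 -0.02  0.01] gap 1.001 g 0.0
 17.52 [ 0.4208 -0.3189  0.3996] q6 0.868 F [-0.83  0.99 -0.24] M [-0.01 -0.    0.03] gap 0.998 g 0.0
```

View pics/end.png

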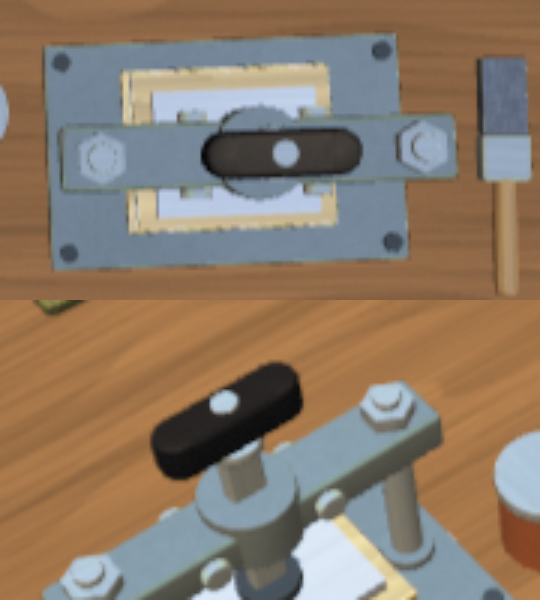

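The handle is in line with the crosshead, so it is locked. The spindle is down with the platen on the pile, the press and brush look undisturbed, and the gripper is clear. Handing in.

```bash
python3 -c "
from workcell import env
print(env.sign_off())"
```

```text
the job is handed in; nothing more can be done
None
```

The platen was lowered until it rested on the pile with about 7 N, the handle was turned back in line with the crosshead to lock it, and I let go and handed in at about 17.5 s of the 42 s allowed; no verdict was returned.

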